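Take a laser power reading through the spring-return shutter

ROBOT

A 6-joint arm with a two-finger parallel gripper is mounted at the origin on the work surface. World frame = base frame: x ahead of the robot, y to its left, z up, the work surface at z = 0. Lengths are in m, angles in degrees, forces in N, time in s.
With the tool pointing down it reaches from about 0.4 to 0.825 m from the base axis. Payload 7 kg.
Tool frame: the origin (TCP) lies midway between the tips of the shut fingers; the grasp point (between the pads) lies 19 mm behind it (ctrl.grip_point_offset is the distance from the TCP to the grasp point, in m); x points along the fingers, y is the direction in which the jaws open and shut, and the axes are right-handed (so a half turn about x gives the same grasp; the last joint's range is limited). The gripper opens to 88 mm and grips with 3 to 60 N. Pads are 19 mm wide; open, the fingers measure 130 mm over their backs; the gripper's body (78 mm by 193 mm) begins 47 mm behind the grasp point.
Start: joints at [83.944, 20.546, 0.682, 0, -70.136, -16.507], TCP at [0.259, 0.623, 0.227] pointing down, gripper open.
Joint ranges: [-176.03, 176.03], [-82.01, 121.73], [-58.28, 71.71], [-173.87, 95.51], [-174.79, -0.11], [-173.66, 173.66]. Speed limits (degrees/s): [136.94, 136.94, 172.46, 180, 180, 180].

INTERFACE

Orientations are given as [roll, pitch, yaw] about the fixed x, y, z axes, in that order (R = Rz(yaw) Ry(pitch) Rx(roll)).
In Python, from plant import ctrl gives the robot as it stands.
- The arm moves only by the tool drive_tool, never from a script. Its argument "plan" is a list of rows, each a list of 3 entries, a list of its own where there are three numbers: the shift along the tool's x, y, z in m, then the turn, a rotation vector about the tool's x, y, z in degrees, then the opening, from 0 (shut) to 1 (fully open). In form: [[[dx, dy, dz], [wx, wy, wz], grip], ...]. A call has 1 to 20 rows; each row is the pose to reach, as a shift and turn from the pose measured when the call began, along the tool's axes at that moment; what a row does not reach only later rows make up. A row lasts 1/12 s, in which the tool goes at most 41.7 mm and 7.16 degrees, less where a joint would pass 70% of its speed; a pose out of reach is approached as far as the arm can. A call with a gripper value outside its range is refused whole. The fingers move at their own pace and stop on an object; the grip force is fixed at half the most. Time passes only in rows, so rows that repeat a pose let the fingers close. It gives the time, the measured TCP pose, the force and the opening at its end, in the units of the state.
- ctrl.get_obs(): the state, without advancing time (a new reading comes with each control period).
- ctrl.snapshot(name): name is "side" or "top" or "wrist"; returns the picture (420x560x3 uint8, blue, green, red); there is no depth.
- ctrl.get_calibration(name): a dict with "fx", "fy", "cx", "cy" (pixels), "R" (3x3) and "t" (3): a world point X has camera coordinates R X + t. Camera axes: x right, y down, z forward; pixel columns grow to the right and rows downward; lengths in m; the calibration is good to about 2 mm. A picture is of the moment at which its call begins: read the wrist's pose just before it. get_calibration takes no time and is no camera call; for the wrist camera it gives the pose at the moment of the call.
- ctrl.close_job(): hands the job in, once; it reports no verdict.
Trained networks look in the newest picture that a camera, given by its name, has taken for a name from the list of things; names that differ only in an ending like _2 or _b are one class to them, and where a whole thing is asked for, a point or a joint stands for the part that bears it (a point fixed in the world has none). Each returns a list of dicts, best first, with "confidence" (0 to 1); they miss things now and then, are a little off and sometimes report something else, mostly with a low value. They report only what shows in the picture. A call takes as long as a camera call.
- ctrl.cut_out(camera, name): "pixels" (420x560 bool, what is visible of it) and "pixel" ([column, row] in pixels, amid what is visible of it).
- ctrl.landmark_of(camera, name): "pixel" ([column, row] in pixels: a listed point, or the origin of a listed thing).
The state is a dict: "clock": time; "joint_pos": joint angles; "qvel": joint speeds; "tau": joint torques, N m; "tool_pos": TCP position; "orientation": TCP orientation; "force": force on the tool from outside, world axes, zero at the start; "moment": the same for the moment, N m; "opening": finger opening in m.
Only numpy, scipy, OpenCV 4.12 (cv2) and the standard library are available. Lean on these libraries where they do the work, as an engineer would, in place of code of your own. Each camera call takes 0.05 s, during which the arm holds its last target. There are 200 camera calls.

TASK

Take a power reading of the laser: stand the power meter on the table some 8 cm in front of the laser's exit snout, its round window square to the snout and centred on it, set it down gently and let go. Only then slide the red shutter tab to its end against the spring, keep it fully open for at least one second, and let go of it so that it snaps shut by itself. Never open the shutter without the meter in place, do not knock the meter over, and leave the mirror mount, the optics cases and the screwdriver where they are.

Things in the scene. Friction and masses are not known exactly. Their poses are not given: they have to be found in the camera images.
- laser: Fixed laser head on two posts. Origin: on the table (z 0) under the middle of the shutter. The beam leaves along its own -x, level, 90 mm up. Shutter: grey upright box, x -14 to 14 mm, y -60 to 60, z 60 to 120, bolted to the front of the black laser body (x 14 to 194, y -40 to 40, top 118). Exit snout: black tube, 42 mm outer diameter, reaching to x = -42 mm.
- laser_exit (a point): Centre of the mouth of the exit snout, where the beam comes out, 90 mm above the table; at (-42, 0, 90) mm in the laser's frame. Axes as the laser's: the beam runs along -x.
- shutter (a joint): Shutter slide, m: 0 = shut (its spring holds it there), 0.040 = fully open, at the stop. Moves the red tab level along the laser's own +y, across the beam. Spring: 4 N shut, 8 N open; damping adds 3 N at 0.1 m/s; let go, it shuts by itself in about 0.2 s. Fully open means above 0.036, shut below 0.003; light gets out from 0.010 on.
- shutter_tab (a point): Centre of the top of the red ribbed finger tab on the slide. Tab: 14 mm thick (laser's x), 26 wide (laser's y), 36 high, from 123 to 159 mm above the table; nothing round it is higher than 120. At (0, -20, 159) mm in the laser's frame when shut, (0, 20, 159) open; axes as the laser's. Pinch it from above on its wide faces (fingers closing along laser's x) or push it.
- meter: Loose power meter, about 0.4 kg, mass low down. Origin: centre of the underside of its round steel base (64 mm across, 14 high). A post (25 mm, then 13 mm) carries an upright black head: x -12 to 12 mm, y -25 to 25, z 62 to 138. The round window looks along its own -x; a thumbscrew on the post points to +x (32 mm out, 36 up). Take the head from above by its sides (50 mm).
- meter_window (a point): Centre of the meter's round window (36 mm across, bright rim 44 mm), 90 mm above its underside; at (-15.5, 0, 90) mm in the meter's frame, axes as the meter's. In place: 30 to 150 mm in front of laser_exit along the beam, at most 12 mm off the beam sideways, facing the snout within 0.17 rad.
- mirror: Bystander: black mirror mount on a steel post and clamping fork, about 125 mm high. Origin: centre of the post's foot. Leave it.
- cases: Bystander: two clear flat optics cases with red inlays, stacked, 80 x 62 x 50 mm together. Origin: centre of the underside. Leave them.
- driver: Bystander: screwdriver with a red handle, 200 mm long, lying on the table. Leave it.

How it is judged:
By the outcome, as a careful person would: the job done as asked, in the order asked, and still so for the second after the job is handed in, with the robot touching nothing.
It also fails if it takes over 59 s, if anything falls off the work surface, if the arm or the gripper's body presses on something with over 40 N, if the wrist force passes 120 N, or if a joint passes its speed limit or range.

## Working session

There is one attempt and no reset: what is moved stays moved. The work goes in short steps, Python scripts to look and compute and a tool call to move; the robot and the scene stay as the last step left them, time stands still between calls to the robot, and variables do not carry over. Pictures are saved under pics/ and viewed, about 8 in all and at most 12, crops included, and the job is handed in when it is done.

Besides the shell and the picture viewer there is one more tool, called after "Emit:" as a command line: name --argument value ..., lists and objects as JSON in quotes. drive_tool: Moves the arm, as the interface text tells. Its arguments: {"type":"object","properties":{"plan":{"type":"array","items":{"type":"array"}}},"required":["plan"]}

```bash
mkdir -p pics; ls; cat > h.py <<'E'
import numpy as np, cv2
from plant import ctrl
from scipy.spatial.transform import Rotation as Ro
def ray(c,px):
    k=ctrl.get_calibration(c);R=np.array(k["R"]);t=np.array(k["t"])
    d=R.T@np.array([(px[0]-k["cx"])/k["fx"],(px[1]-k["cy"])/k["fy"],1]);return -R.T@t,d
def atz(c,px,z):
    o,d=ray(c,px);return o+d*(z-o[2])/d[2]
def proj(c,X):
    k=ctrl.get_calibration(c);p=np.array(k["R"])@np.array(X)+np.array(k["t"]);return np.array([k["fx"]*p[0]/p[2]+k["cx"],k["fy"]*p[1]/p[2]+k["cy"]])
def tri(obs):
    A=0;b=0
    for c,px in obs:
        o,d=ray(c,px);d=d/np.linalg.norm(d);P=np.eye(3)-np.outer(d,d);A=A+P;b=b+P@o
    return np.linalg.solve(A,b)
def snap(c,f=None):
    i=ctrl.snapshot(c)
    if f: cv2.imwrite('pics/'+f+'.png',i)
    return i
E
python3 - <<'E'
from h import *
np.set_printoptions(precision=4,suppress=True)
a=snap('top','top0');b=snap('side','side0')
cv2.imwrite('pics/both.png',np.vstack([a,b])[:, :] if 0 else cv2.resize(np.hstack([a,b]),(800,300)))
Z=dict(laser=0,laser_exit=.09,shutter_tab=.159,meter=0,meter_window=.09,mirror=0,cases=0,driver=.01)
for n,z in Z.items():
    o=[]
    for c in('top','side'):
        for d in ctrl.landmark_of(c,n)[:2]:
            print(n,c,np.round(d['pixel'],1),round(d['confidence'],2),atz(c,d['pixel'],z));
        r=ctrl.landmark_of(c,n) if 0 else None
print(ctrl.get_obs())
E
```

```text
pics
laser top [172.2 207. ] 0.89 [0.5386 0.199  0.    ]
laser side [249.9 341.3] 0.85 [0.5461 0.2028 0.    ]
laser_exit top [183.7 197.3] 0.9 [0.5517 0.159  0.09  ]
laser_exit side [254.9 274.4] 0.67 [0.55   0.1534 0.09  ]
shutter_tab top [148.  189.1] 0.54 [0.5597 0.2074 0.159 ]
shutter_tab side [233.6 258.9] 0.71 [0.5622 0.2051 0.159 ]
shutter_tab side [167.9 297.1] 0.22 [0.6134 0.2875 0.159 ]
meter side [286.8 219.4] 0.91 [ 0.5604 -0.1368  0.    ]
meter side [166.5 292.8] 0.6 [0.7165 0.1383 0.    ]
meter_window top [340.3 195.9] 0.97 [ 0.559  -0.1286  0.09  ]
meter_window side [288.1 183.3] 0.77 [ 0.5603 -0.1417  0.09  ]
mirror top [201.7 120.3] 0.65 [0.7154 0.1444 0.    ]
mirror side [166.5 295.5] 0.61 [ 0.7135  0.1442 -0.    ]
cases top [250.2 260.9] 0.85 [0.4338 0.0401 0.    ]
cases side [336.6 284.4] 0.72 [0.4301 0.0484 0.    ]
driver top [365.4 127.2] 0.81 [ 0.7039 -0.185   0.01  ]
driver side [233.6 200.5] 0.72 [ 0.6982 -0.172   0.01  ]
{'clock': 0.9, 'joint_pos': array([ 83.9434,  20.544 ,   0.6836,   0.0009, -70.135 , -16.5058]), 'qvel': array([ 0.023 ,  0.0221, -0.045 ,  0.0907,  0.0529,  0.042 ]), 'tau': array([  0.0007, -58.236 ,  29.329 ,   7.0025,   0.0125,  -0.    ]), 'tool_pos': array([0.259 , 0.6233, 0.2266]), 'orientation': array([-83.4901,  89.9953,  73.9477]), 'force': array([-1.0537,  0.2535, -0.5164]), 'moment': array([-0.0017, -0.0096, -0.0227]), 'opening': 0.08761929696996075}
```

View pics/top0.png

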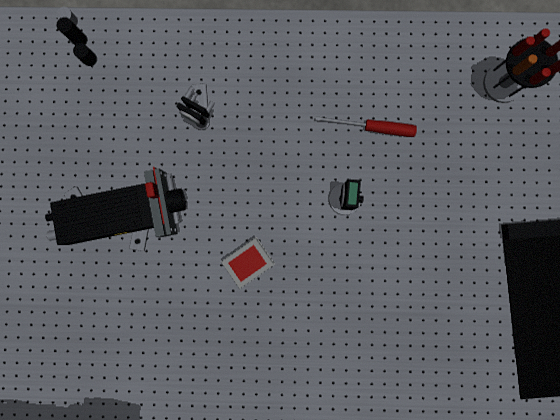

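View pics/side0.png

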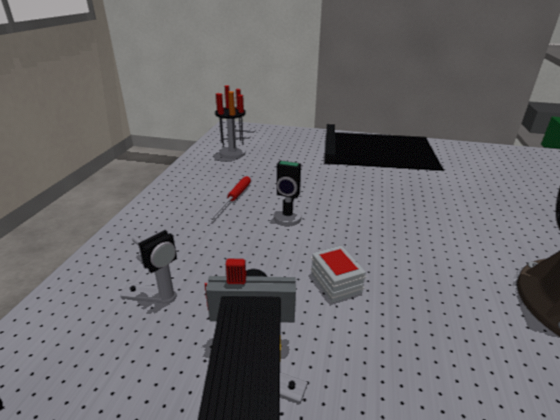

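The top view shows the laser at about (110,210), its snout mouth at (185,198) pointing right, the tab at (152,190), the meter at (348,195) with its window facing left, the cases at (248,262) and the mirror at (195,110). The side view agrees, and in both the window faces the laser. Next I estimate the yaws and the first move.

```bash
cat >> h.py <<'E'
np.set_printoptions(precision=4,suppress=True)
def go(P,jaw,ob=None):
    """shift/rotvec in tool frame to reach TCP P, tool down, jaw axis at world angle jaw (deg, mod 180)"""
    ob=ob or ctrl.get_obs();R0=Ro.from_euler('xyz',ob['orientation'],degrees=True)
    best=None
    for j in(jaw,jaw+180):
        y=np.array([np.cos(np.radians(j)),np.sin(np.radians(j)),0]);x=np.array([0,0,-1.]);R=Ro.from_matrix(np.c_[x,y,np.cross(x,y)])
        r=(R0.inv()*R).as_rotvec(degrees=True)
        print('shift',R0.inv().apply(np.array(P)-ob['tool_pos']),'turn',r)
    print('tool axes\n',R0.as_matrix())
E
python3 - <<'E'
from h import *
for n,z in(('laser',.118),('meter',.138),('meter_window',.138),('shutter_tab',.159)):
    for d in ctrl.cut_out('top',n)[:2] if 0 else []: pass
ctrl.snapshot('top')
for n,z in(('laser',.118),('meter',.138),('shutter',.159)):
    for d in ctrl.cut_out('top',n)[:1]:
        m=np.array(d['pixels']).astype(np.uint8); ys,xs=np.nonzero(m)
        if n=='laser': m[:, 145:]=0
        c=max(cv2.findContours(m,0,1)[0],key=cv2.contourArea)
        b=cv2.boxPoints(cv2.minAreaRect(c)); W=np.array([atz('top',p,z) for p in b])
        print(n,d['confidence'],len(xs),d['pixel'],'\n',b.round(0).tolist(),'\n',W[:,:2])
        for i in range(2):
            e=W[i+1]-W[i];print('edge',np.linalg.norm(e),np.degrees(np.arctan2(e[1],e[0])))
go([.56,-.12,.30],0)
E
```

```text
laser 0.9 7010 [123.8, 214.1] 
 [[45.0, 183.0], [144.0, 183.0], [144.0, 250.0], [45.0, 250.0]] 
 [[0.5713 0.4044]
 [0.5742 0.2256]
 [0.4545 0.2216]
 [0.4513 0.3988]]
edge 0.17872566948716112 -89.07980523817542
edge 0.11970847220334144 -178.04726898370657
meter 0.56 994 [348.1, 199.6] 
 [[323.0, 191.0], [357.0, 174.0], [372.0, 203.0], [338.0, 220.0]] 
 [[ 0.5639 -0.0933]
 [ 0.5946 -0.1522]
 [ 0.5433 -0.1783]
 [ 0.5127 -0.1196]]
edge 0.06647139659864018 -62.43413649763852
edge 0.057627095258347 -153.06311811905718
shutter 0.73 234 [153.4, 192.3] 
 [[145.0, 182.0], [157.0, 181.0], [159.0, 197.0], [147.0, 199.0]] 
 [[0.5715 0.2138]
 [0.5746 0.192 ]
 [0.5458 0.1875]
 [0.5427 0.2092]]
edge 0.02196081030124268 -81.93531570180716
edge 0.029087470713227665 -171.03995396335202
shift [-0.0734  0.571  -0.5632] turn [-112.5583   -0.0002    0.0003]
shift [-0.0734  0.571  -0.5632] turn [67.4417  0.0003  0.0002]
tool axes
 [[ 0.     -0.3836 -0.9235]
 [ 0.     -0.9235  0.3836]
 [-1.     -0.      0.    ]]
```

Emit:
drive_tool --plan '[[[-0.04, 0, 0], [0, 0, 0], 1], [[-0.073, 0.03, -0.03], [7, 0, 0], 1], [[-0.073, 0.06, -0.06], [14, 0, 0], 1], [[-0.073, 0.09, -0.09], [20, 0, 0], 1], [[-0.073, 0.12, -0.118], [26, 0, 0], 1], [[-0.073, 0.15, -0.148], [32, 0, 0], 1], [[-0.073, 0.18, -0.177], [38, 0, 0], 1], [[-0.073, 0.21, -0.207], [44, 0, 0], 1], [[-0.073, 0.24, -0.236], [50, 0, 0], 1], [[-0.073, 0.27, -0.266], [56, 0, 0], 1], [[-0.073, 0.3, -0.296], [62, 0, 0], 1], [[-0.073, 0.33, -0.325], [67, 0, 0], 1], [[-0.073, 0.36, -0.355], [67, 0, 0], 1], [[-0.073, 0.39, -0.384], [67, 0, 0], 1], [[-0.073, 0.42, -0.414], [67, 0, 0], 1], [[-0.073, 0.45, -0.444], [67, 0, 0], 1], [[-0.073, 0.48, -0.473], [67, 0, 0], 1], [[-0.073, 0.51, -0.503], [67, 0, 0], 1], [[-0.073, 0.54, -0.532], [67, 0, 0], 1], [[-0.073, 0.571, -0.563], [67, 0, 0], 1]]'

```text
clock: 2.77
tool_pos: [0.5528, -0.1042, 0.2999]
orientation: [-81.2, 90.0, 9.2]
force: [0.6, 1.1, 0.1]
opening: 0.0879
```

```bash
python3 - <<'E'
from h import *
ob=ctrl.get_obs();print(ob['clock'],ob['tool_pos'],ob['orientation'],ob['joint_pos'])
snap('wrist','w1');k=ctrl.get_calibration('wrist');print('cam',-np.array(k['R']).T@np.array(k['t']))
for n,z in(('meter',0),('meter_window',.09),('cases',0)):
    for d in ctrl.landmark_of('wrist',n)[:1]: print(n,d['pixel'],d['confidence'],atz('wrist',d['pixel'],z))
E
```

```text
2.7667 [ 0.5528 -0.1042  0.2999] [-81.1917  89.9505   9.246 ] [  9.2593   7.6362  -6.9932   0.     -75.3211  -8.8216]
cam [ 0.5542 -0.1763  0.4578]
meter [268.5, 136.9] 0.55 [ 0.5617 -0.151   0.    ]
meter_window [272.0, 159.6] 0.63 [ 0.5554 -0.1281  0.09  ]
cases [353.4, 263.8] 0.63 [0.431  0.0435 0.    ]
```

View pics/w1.png

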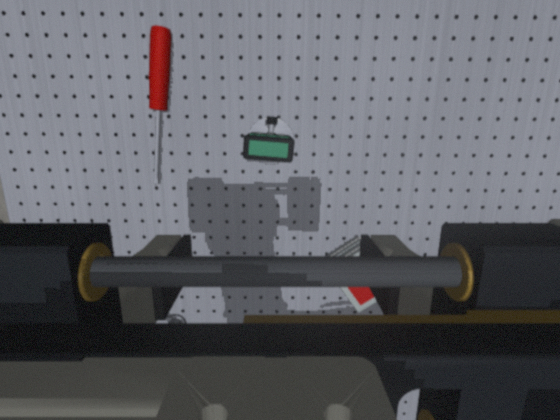

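The wrist view shows the meter head from above at (268,148), with its thumbscrew up at (271,120), which is world -y. The driver and cases are clear. I measure the head's top face.

```bash
cat >> h.py <<'E'
def head(c='wrist',f=None,win=None):
    i=ctrl.snapshot(c)
    if f: cv2.imwrite('pics/'+f+'.png',i)
    h=cv2.cvtColor(i,cv2.COLOR_BGR2HSV);m=cv2.inRange(h,(60,60,50),(95,255,255))
    n,l,s,_=cv2.connectedComponentsWithStats(m);j=1+np.argmax(s[1:,4]);m=(l==j).astype(np.uint8)
    c0=cv2.findContours(m,0,1)[0][0];b=cv2.boxPoints(cv2.minAreaRect(c0))
    W=np.array([atz(c,p,.139) for p in b]);e=[W[1]-W[0],W[2]-W[1]];e.sort(key=np.linalg.norm)
    print('px',b.mean(0),'centre',W.mean(0),'sizes',[np.linalg.norm(v).round(4) for v in e],'long angle',np.degrees(np.arctan2(e[1][1],e[1][0])))
    return W.mean(0)
E
python3 - <<'E'
from h import *
head('wrist');head('top')
ctrl.snapshot('side');
print(tri([('side',ctrl.landmark_of('side','meter_window')[0]['pixel']),('top',[340.3,195.9])]))
go([.558,-.145,.16],176)
E
```

```text
px [266.8853 147.7623] centre [ 0.5597 -0.1426  0.139 ] sizes [np.float64(0.016), np.float64(0.0397)] long angle 175.1683805562132Traceback (most recent call last):
  File "<stdin>", line 2, in <module>
  File "h.py", line 34, in head
    n,l,s,_=cv2.connectedComponentsWithStats(m);j=1+np.argmax(s[1:,4]);m=(l==j).astype(np.uint8)
                                                    ~~~~~~~~~^^^^^^^^^
    return _wrapfunc(a, 'argmax', axis=axis, out=out, **kwds)
    return bound(*args, **kwds)
ValueError: attempt to get argmax of an empty sequence
```

```bash
python3 - <<'E'
from h import *
i=cv2.imread('pics/top0.png');g=cv2.cvtColor(i,cv2.COLOR_BGR2GRAY)[150:260,30:200]
for x in cv2.createLineSegmentDetector().detect(g)[0][:,0]:
    p,q=x[:2]+[30,150],x[2:]+[30,150]
    if np.hypot(*(q-p))>28:
        P,Q=atz('top',p,.118),atz('top',q,.118);e=Q-P;print(p.round(),q.round(),P[:2],Q[:2],np.linalg.norm(e).round(3),'ang',np.degrees(np.arctan2(e[1],e[0])).round(1)%180)
cv2.imwrite('pics/lz.png',cv2.resize(i[150:260,30:200],None,fx=4,fy=4,interpolation=cv2.INTER_CUBIC))
go([.5597,-.1426,.17],175.2)
E
```

```text
[152. 228.] [112. 235.] [0.4944 0.2085] [0.4794 0.28  ] 0.073 ang 101.8
[107. 237.] [ 58. 246.] [0.4765 0.2884] [0.4592 0.3755] 0.089 ang 101.2
[ 78. 196.] [154. 181.] [0.5486 0.3437] [0.5785 0.2075] 0.139 ang 102.4
[154. 171.] [166. 235.] [0.5967 0.2082] [0.4827 0.1829] 0.117 ang 12.5
[145. 185.] [153. 226.] [0.5714 0.2241] [0.4977 0.2063] 0.076 ang 13.599999999999994
[169. 226.] [160. 175.] [0.4985 0.1782] [0.5884 0.1979] 0.092 ang 12.4
[163. 235.] [157. 199.] [0.4826 0.1877] [0.545  0.2019] 0.064 ang 12.8
shift [ 0.1296 -0.0072 -0.0411] turn [ 5.2427  0.0104 -0.0008]
shift [ 0.1296 -0.0072 -0.0411] turn [-174.7573    0.0012    0.0158]
tool axes
 [[-0.     -1.     -0.0077]
 [ 0.0002 -0.0077  1.    ]
 [-1.      0.      0.0002]]
```

View pics/lz.png

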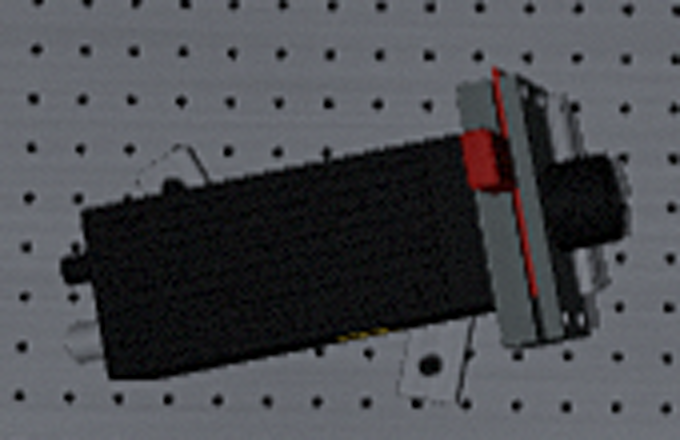

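The crop gives laser x at about 102.4° (lines agree within 1°), so the beam heads (0.215,-0.977) and the exit is at about (0.550,0.158). The meter's target centre is about (0.570,0.0645) with the head at 192.4°. Now I grasp the meter.

Emit:
drive_tool --plan '[[[0.0, -0.004, -0.021], [3, 0, 0], 1], [[0.02, -0.007, -0.041], [5.2, 0, 0], 1], [[0.05, -0.007, -0.041], [5.2, 0, 0], 1], [[0.08, -0.007, -0.041], [5.2, 0, 0], 1], [[0.11, -0.007, -0.041], [5.2, 0, 0], 1], [[0.14, -0.007, -0.041], [5.2, 0, 0], 1], [[0.16, -0.007, -0.041], [5.2, 0, 0], 1], [[0.18, -0.007, -0.041], [5.2, 0, 0], 1], [[0.195, -0.007, -0.041], [5.2, 0, 0], 1], [[0.2, -0.007, -0.041], [5.2, 0, 0], 1], [[0.2, -0.007, -0.041], [5.2, 0, 0], 1], [[0.2, -0.007, -0.041], [5.2, 0, 0], 0.4], [[0.2, -0.007, -0.041], [5.2, 0, 0], 0.4], [[0.2, -0.007, -0.041], [5.2, 0, 0], 0.4], [[0.2, -0.007, -0.041], [5.2, 0, 0], 0.4], [[0.2, -0.007, -0.041], [5.2, 0, 0], 0.4], [[0.2, -0.007, -0.041], [5.2, 0, 0], 0.4], [[0.2, -0.007, -0.041], [5.2, 0, 0], 0.4], [[0.2, -0.007, -0.041], [5.2, 0, 0], 0.4]]'

```text
clock: 4.65
tool_pos: [0.5599, -0.1426, 0.0999]
orientation: [-79.7, 90.0, 5.6]
force: [1.2, 0.5, 2.6]
opening: 0.0497
```

```bash
python3 - <<'E'
from h import *
o=ctrl.get_obs();print(o['force'],o['opening'],o['tool_pos'])
head('wrist','w2')
go([.5702,.0645,.103],192.4)
E
```

```text
[1.1628 0.4675 2.5691] 0.04971787477660649 [ 0.5599 -0.1426  0.0999]
px [275.5 241. ] centre [ 0.5573 -0.1633  0.139 ] sizes [np.float64(0.0092), np.float64(0.037)] long angle 175.16930812969264
shift [-0.0031  0.0069  0.2072] turn [-17.1565   0.0017   0.037 ]
shift [-0.0031  0.0069  0.2072] turn [162.8435   0.053   -0.0024]
tool axes
 [[ 0.0006 -0.9966  0.0829]
 [ 0.0001  0.0829  0.9966]
 [-1.     -0.0006  0.0001]]
```

Emit:
drive_tool --plan '[[[-0.006, 0, 0], [0, 0, 0], 0.4], [[-0.015, 0, 0], [0, 0, 0], 0.4], [[-0.025, 0, 0.005], [0, 0, 0], 0.4], [[-0.03, 0.001, 0.017], [-1, 0, 0], 0.4], [[-0.03, 0.002, 0.035], [-3, 0, 0], 0.4], [[-0.03, 0.003, 0.055], [-5, 0, 0], 0.4], [[-0.03, 0.004, 0.075], [-7, 0, 0], 0.4], [[-0.03, 0.005, 0.095], [-9, 0, 0], 0.4], [[-0.03, 0.006, 0.115], [-11, 0, 0], 0.4], [[-0.03, 0.006, 0.135], [-13, 0, 0], 0.4], [[-0.03, 0.007, 0.155], [-15, 0, 0], 0.4], [[-0.03, 0.007, 0.173], [-16, 0, 0], 0.4], [[-0.03, 0.007, 0.188], [-17.2, 0, 0], 0.4], [[-0.03, 0.007, 0.199], [-17.2, 0, 0], 0.4], [[-0.03, 0.007, 0.205], [-17.2, 0, 0], 0.4], [[-0.03, 0.007, 0.207], [-17.2, 0, 0], 0.4], [[-0.03, 0.007, 0.207], [-17.2, 0, 0], 0.4], [[-0.03, 0.007, 0.207], [-17.2, 0, 0], 0.4]]'

```text
clock: 6.2
tool_pos: [0.5698, 0.0638, 0.1298]
orientation: [-137.5, 90.0, -35.1]
force: [-0.7, -1.5, -5.2]
opening: 0.0496
```

```bash
python3 - <<'E'
from h import *
o=ctrl.get_obs();print(o['force'],o['opening'],o['tool_pos'])
a=snap('side','s2')[100:380,120:400]
cv2.imwrite('pics/s2c.png',cv2.resize(a,None,fx=2,fy=2))
for c in('side','top'):
    if c=='top': snap(c,'t2')
    for n,z in(('meter',.03),('meter_window',.12),('laser_exit',.09),('laser',0)):
        for d in ctrl.landmark_of(c,n)[:1]: print(c,n,d['pixel'],d['confidence'],atz(c,d['pixel'],z))
go([.5702,.0645,.1],192.4)
E
```

```text
[-0.7448 -1.5032 -5.16  ] 0.049646612216544046 [0.5698 0.0638 0.1298]
side meter [254.4, 265.7] 0.56 [0.5772 0.0672 0.03  ]
side meter_window [258.6, 229.8] 0.76 [0.5637 0.0811 0.12  ]
side laser_exit [253.7, 277.5] 0.81 [0.5499 0.1603 0.09  ]
side laser [254.5, 340.1] 0.66 [0.5399 0.1991 0.    ]
top meter [242.8, 194.2] 0.45 [0.5642 0.0553 0.03  ]
top laser_exit [184.2, 198.7] 0.82 [0.5492 0.158  0.09  ]
top laser [172.2, 208.6] 0.9 [0.5353 0.1989 0.    ]
shift [ 0.0299 -0.0002  0.0003] turn [ 0.0289 -0.003   0.0386]
shift [ 0.0299 -0.0002  0.0003] turn [-179.9711   -0.0607   -0.0047]
tool axes
 [[ 0.0007 -0.9766 -0.2152]
 [ 0.0001 -0.2152  0.9766]
 [-1.     -0.0007 -0.0001]]
```

View pics/s2c.png

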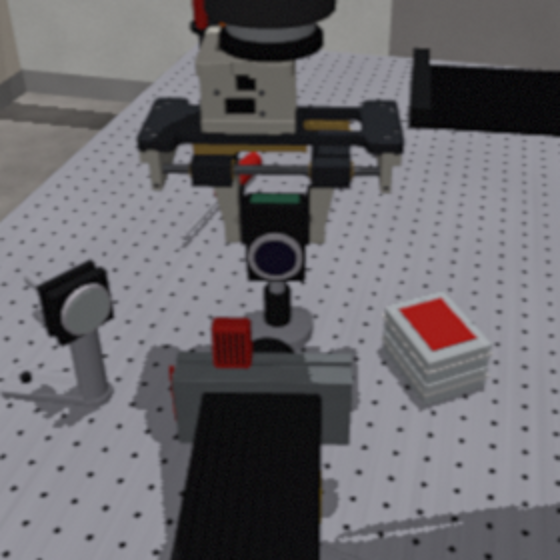

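The side view shows the meter held upright with its window toward the snout and in line with the laser body; measured positions agree within about 3 mm. I lower it gently.

Emit:
drive_tool --plan '[[[0.008, 0, 0], [0, 0, 0], 0.4], [[0.016, 0, 0], [0, 0, 0], 0.4], [[0.022, 0, 0], [0, 0, 0], 0.4], [[0.025, 0, 0], [0, 0, 0], 0.4], [[0.027, 0, 0], [0, 0, 0], 0.4], [[0.028, 0, 0], [0, 0, 0], 0.4], [[0.029, 0, 0], [0, 0, 0], 0.4], [[0.0295, 0, 0], [0, 0, 0], 0.4], [[0.03, 0, 0], [0, 0, 0], 0.4], [[0.03, 0, 0], [0, 0, 0], 0.4], [[0.03, 0, 0], [0, 0, 0], 0.4]]'

```text
clock: 7.62
tool_pos: [0.5701, 0.0642, 0.1001]
orientation: [-91.2, 89.9, 11.2]
force: [0.4, 0.3, -5.3]
opening: 0.0501
```

Emit:
drive_tool --plan '[[[0.0005, 0, 0], [0, 0, 0], 0.4], [[0.001, 0, 0], [0, 0, 0], 0.4], [[0.001, 0, 0], [0, 0, 0], 0.4], [[0.001, 0, 0], [0, 0, 0], 0.4]]'

```text
clock: 7.95
tool_pos: [0.5703, 0.0642, 0.0999]
orientation: [-95.1, 89.9, 7.4]
force: [-2.9, 0.7, 6.0]
opening: 0.0502
```

Contact is made (force now +6 N). I release by opening and then retreat straight up.

Emit:
drive_tool --plan '[[[0, 0, 0], [0, 0, 0], 0.5], [[0, 0, 0], [0, 0, 0], 0.6], [[0, 0, 0], [0, 0, 0], 0.75], [[0, 0, 0], [0, 0, 0], 0.9], [[0, 0, 0], [0, 0, 0], 0.9], [[0, 0, 0], [0, 0, 0], 0.9], [[-0.01, 0, 0], [0, 0, 0], 0.9], [[-0.03, 0, 0], [0, 0, 0], 0.9], [[-0.06, 0, 0], [0, 0, 0], 0.9], [[-0.09, 0, 0], [0, 0, 0], 0.9], [[-0.12, 0, 0], [0, 0, 0], 0.9], [[-0.15, 0, 0], [0, 0, 0], 0.9], [[-0.17, 0, 0], [0, 0, 0], 0.9], [[-0.17, 0, 0], [0, 0, 0], 0.9]]'

```text
clock: 9.12
tool_pos: [0.5723, 0.0644, 0.2762]
orientation: [-89.7, 89.4, 12.8]
force: [0.3, -0.7, 0.8]
opening: 0.0788
```

```bash
python3 - <<'E'
from h import *
o=ctrl.get_obs();print(o['force'],o['opening'],o['tool_pos'])
head('wrist','w3')
for n,z in(('meter',0),('meter_window',.09),('laser_exit',.09),('shutter_tab',.159)):
    for d in ctrl.landmark_of('wrist',n)[:1]: print(n,d['pixel'],d['confidence'],atz('wrist',d['pixel'],z))
ctrl.snapshot('side')
for n,z in(('meter',0),('meter_window',.09),('laser_exit',.09),('shutter_tab',.159)):
    for d in ctrl.landmark_of('side',n)[:1]: print('side',n,d['pixel'],d['confidence'],atz('side',d['pixel'],z))
go([.5602,.2035,.26],102.4)
E
```

```text
[ 0.3428 -0.7368  0.8364] 0.07880142281406963 [0.5723 0.0644 0.2762]
px [278.5 192.5] centre [0.5688 0.0626 0.139 ] sizes [np.float64(0.0142), np.float64(0.0378)] long angle -167.53951077723923
meter [278.5, 169.6] 0.96 [0.5669 0.0615 0.    ]
side meter [258.4, 277.2] 0.68 [0.5716 0.0628 0.    ]
side meter_window [259.1, 244.0] 0.72 [0.5639 0.0796 0.09  ]
side laser_exit [254.8, 280.9] 0.61 [0.5463 0.167  0.09  ]
side shutter_tab [236.4, 258.2] 0.64 [0.5591 0.2029 0.159 ]
shift [ 0.0092 -0.0206  0.1382] turn [90.0469  0.0008  0.0405]
shift [ 0.0092 -0.0206  0.1382] turn [-89.9531  -0.0405   0.0008]
tool axes
 [[ 0.0005 -0.9765 -0.2155]
 [-0.0003 -0.2155  0.9765]
 [-1.     -0.0005 -0.0004]]
```

View pics/w3.png

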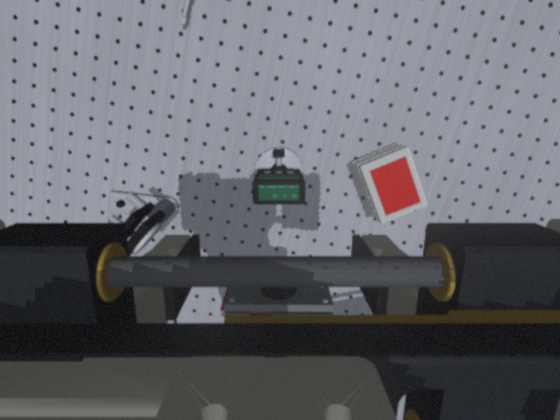

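The wrist view shows the meter standing at (278,185), square to the grey shutter box (edge at row 300), with its head at 192.5° and within about 2 mm of the beam. The mirror and cases have not moved. Next I go above the tab with the jaws turned 90°.

Emit:
drive_tool --plan '[[[0, -0.001, 0.01], [7, 0, 0], 0.7], [[0, -0.003, 0.02], [14, 0, 0], 0.7], [[0, -0.005, 0.03], [21, 0, 0], 0.7], [[0, -0.006, 0.04], [28, 0, 0], 0.7], [[0, -0.008, 0.052], [35, 0, 0], 0.7], [[0.01, -0.01, 0.064], [42, 0, 0], 0.7], [[0.015, -0.011, 0.076], [49, 0, 0], 0.7], [[0.02, -0.013, 0.088], [56, 0, 0], 0.7], [[0.02, -0.015, 0.1], [63, 0, 0], 0.7], [[0.02, -0.017, 0.112], [70, 0, 0], 0.7], [[0.02, -0.018, 0.122], [77, 0, 0], 0.7], [[0.02, -0.02, 0.131], [84, 0, 0], 0.7], [[0.02, -0.0205, 0.136], [90, 0, 0], 0.7], [[0.02, -0.0205, 0.138], [90, 0, 0], 0.7], [[0.02, -0.0205, 0.138], [90, 0, 0], 0.7], [[0.02, -0.0205, 0.138], [90, 0, 0], 0.7]]'

```text
clock: 10.95
tool_pos: [0.5601, 0.2031, 0.249]
orientation: [-84.7, 90.0, -72.0]
force: [0.0, 0.3, -0.4]
opening: 0.061
```

```bash
python3 - <<'E'
from h import *
o=ctrl.get_obs();print(o['force'],o['opening'],o['tool_pos'],o['joint_pos'])
i=snap('wrist','w4');a=snap('side','s4')
for c in('wrist','side'):
  for n,z in(('shutter_tab',.159),('meter_window',.09)):
    for d in ctrl.landmark_of(c,n)[:1]: print(c,n,d['pixel'],d['confidence'],atz(c,d['pixel'],z))
cv2.imwrite('pics/v4.png',np.hstack([cv2.resize(i,(400,300)),cv2.resize(a[110:350,120:440],(400,300))]))
go([.560,.203,.128],102.4)
E
```

```text
[ 0.0118  0.2782 -0.3774] 0.06095739632082565 [0.5601 0.2031 0.249 ] [  38.7338   12.3587   -7.7691    0.0393  -69.8863 -116.0919]
wrist shutter_tab [277.6, 208.1] 0.77 [0.5603 0.2046 0.159 ]
wrist meter_window [152.1, 170.9] 0.94 [0.5681 0.0798 0.09  ]
side shutter_tab [236.2, 259.6] 0.63 [0.5585 0.2057 0.159 ]
side meter_window [257.4, 242.7] 0.85 [0.5676 0.0768 0.09  ]
shift [ 0.1212  0.0001 -0.0002] turn [0.071  0.0248 0.0246]
shift [ 0.1212  0.0001 -0.0002] turn [-179.929    -0.0386    0.039 ]
tool axes
 [[ 0.0005 -0.2159  0.9764]
 [-0.0003  0.9764  0.2159]
 [-1.     -0.0004  0.0004]]
```

View pics/v4.png

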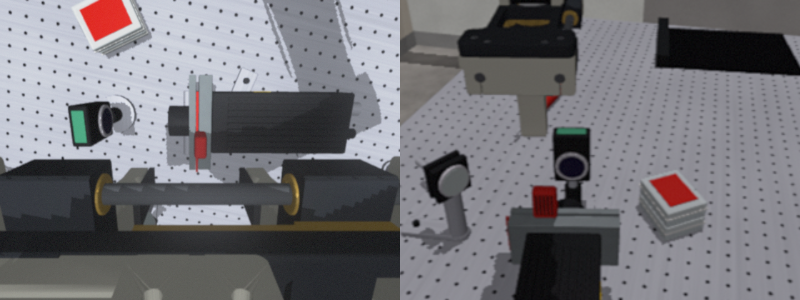

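The wrist view shows the tab between the fingers at about (200,147) in the half-size picture, and the side view shows the gripper above the tab with the meter upright. I descend and pinch the tab without moving it.

Emit:
drive_tool --plan '[[[0.015, 0.001, 0], [0, 0, 0], 0.7], [[0.04, 0.001, 0], [0, 0, 0], 0.7], [[0.065, 0.001, 0], [0, 0, 0], 0.7], [[0.085, 0.001, 0], [0, 0, 0], 0.7], [[0.1, 0.001, 0], [0, 0, 0], 0.7], [[0.112, 0.001, 0], [0, 0, 0], 0.7], [[0.118, 0.001, 0], [0, 0, 0], 0.7], [[0.12, 0.001, 0], [0, 0, 0], 0.7], [[0.12, 0.001, 0], [0, 0, 0], 0.4], [[0.12, 0.001, 0], [0, 0, 0], 0.2], [[0.12, 0.001, 0], [0, 0, 0], 0.05], [[0.12, 0.001, 0], [0, 0, 0], 0.05], [[0.12, 0.001, 0], [0, 0, 0], 0.05], [[0.12, 0.001, 0], [0, 0, 0], 0.05], [[0.12, 0.001, 0], [0, 0, 0], 0.05], [[0.12, 0.001, 0], [0, 0, 0], 0.05], [[0.12, 0.001, 0], [0, 0, 0], 0.05], [[0.12, 0.001, 0], [0, 0, 0], 0.05]]'

```text
clock: 12.75
tool_pos: [0.5597, 0.2068, 0.1295]
orientation: [61.8, 89.8, 74.3]
force: [-6.7, 12.6, 1.9]
opening: 0.0139
```

Pinched at 13.9 mm, the tab's thickness. I slide it open slowly and hold.

Emit:
drive_tool --plan '[[[0, 0.001, -0.002], [0, 0, 0], 0.05], [[0, 0.001, -0.006], [0, 0, 0], 0.05], [[0, 0.001, -0.01], [0, 0, 0], 0.05], [[0, 0.001, -0.015], [0, 0, 0], 0.05], [[0, 0.001, -0.02], [0, 0, 0], 0.05], [[0, 0.001, -0.025], [0, 0, 0], 0.05], [[0, 0.001, -0.03], [0, 0, 0], 0.05], [[0, 0.001, -0.035], [0, 0, 0], 0.05], [[0, 0.001, -0.038], [0, 0, 0], 0.05], [[0, 0.001, -0.04], [0, 0, 0], 0.05], [[0, 0.001, -0.041], [0, 0, 0], 0.05], [[0, 0.001, -0.041], [0, 0, 0], 0.05], [[0, 0.001, -0.041], [0, 0, 0], 0.05], [[0, 0.001, -0.041], [0, 0, 0], 0.05]]'

```text
clock: 13.92
tool_pos: [0.5208, 0.1986, 0.1295]
orientation: [34.6, 89.7, 47.1]
force: [7.3, -3.2, -5.6]
opening: 0.0135
```

```bash
python3 - <<'E'
from h import *
o=ctrl.get_obs();y=np.array([-.977,-.215,0]);x=np.array([-.215,.977,0])
print('moved',(o['tool_pos']-[.5597,.2068,.1295])@y,(o['tool_pos']-[.5597,.2068,.1295])@x,'F y,x',o['force']@y,o['force']@x,o['opening'])
i=snap('wrist','w5');a=snap('side','s5')
for c in('wrist','side'):
  for n,z in(('shutter_tab',.159),('meter_window',.09)):
    for d in ctrl.landmark_of(c,n)[:1]: print(c,n,d['pixel'],d['confidence'],atz(c,d['pixel'],z), 'lasery',(atz(c,d['pixel'],z)-[.5407,.1988,0])@y)
cv2.imwrite('pics/v5.png',np.hstack([cv2.resize(i,(400,300)),cv2.resize(a[110:350,120:440],(400,300))]))
go([.56,.2,.13],102.4)
E
```

```text
moved 0.03973961416014395 0.0003566772106812609 F y,x -6.483136921024944 -4.663118759548018 0.01352898183247158
wrist shutter_tab [273.2, 279.8] 0.72 [0.5212 0.1975 0.159 ] lasery 0.01929836583971666
wrist meter_window [82.6, 257.1] 0.81 [0.5677 0.079  0.09  ] lasery -0.0006567137521281075
shift [-0.0003 -0.0071  0.0385] turn [ 0.0971  0.2262 -0.1578]
shift [-0.0003 -0.0071  0.0385] turn [-179.9024    0.2478    0.3552]
tool axes
 [[ 0.0033 -0.2164  0.9763]
 [ 0.0035  0.9763  0.2164]
 [-1.      0.0028  0.004 ]]
```

View pics/v5.png

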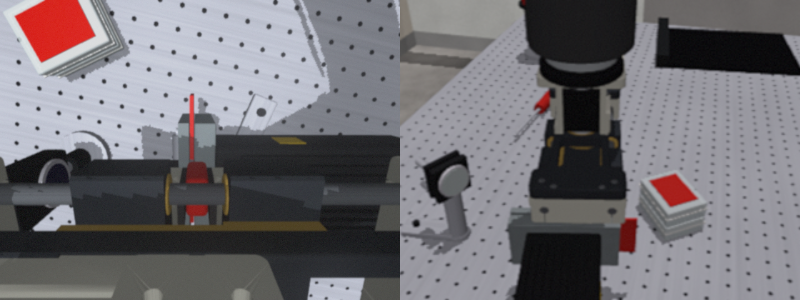

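The wrist view shows the tab gripped at about (195,190) with the red slide extended past the box, so it is about 39.5 mm open, and the meter is still standing. I press 2 mm further onto the stop and hold for more than 1.5 s.

Emit:
drive_tool --plan '[[[0, 0, -0.002], [0, 0, 0], 0.05], [[0, 0, -0.002], [0, 0, 0], 0.05], [[0, 0, -0.002], [0, 0, 0], 0.05], [[0, 0, -0.002], [0, 0, 0], 0.05], [[0, 0, -0.002], [0, 0, 0], 0.05], [[0, 0, -0.002], [0, 0, 0], 0.05], [[0, 0, -0.002], [0, 0, 0], 0.05], [[0, 0, -0.002], [0, 0, 0], 0.05], [[0, 0, -0.002], [0, 0, 0], 0.05], [[0, 0, -0.002], [0, 0, 0], 0.05], [[0, 0, -0.002], [0, 0, 0], 0.05], [[0, 0, -0.002], [0, 0, 0], 0.05], [[0, 0, -0.002], [0, 0, 0], 0.05], [[0, 0, -0.002], [0, 0, 0], 0.05], [[0, 0, -0.002], [0, 0, 0], 0.05], [[0, 0, -0.002], [0, 0, 0], 0.05], [[0, 0, -0.002], [0, 0, 0], 0.05], [[0, 0, -0.002], [0, 0, 0], 0.05], [[0, 0, -0.002], [0, 0, 0], 0.05], [[0, 0, -0.002], [0, 0, 0], 0.05]]'

```text
clock: 15.88
tool_pos: [0.5204, 0.1985, 0.1295]
orientation: [23.2, 89.6, 35.7]
force: [7.8, 0.2, -4.8]
opening: 0.0138
```

```bash
python3 - <<'E'
from h import *
o=ctrl.get_obs();y=np.array([-.977,-.215,0]);x=np.array([-.215,.977,0])
print('moved',(o['tool_pos']-[.5597,.2068,.1295])@y,'F y,x',o['force']@y,o['force']@x,o['opening'])
i=snap('wrist','w6')
for d in ctrl.landmark_of('wrist','shutter_tab')[:1]: print(d['pixel'],d['confidence'],(atz('wrist',d['pixel'],.159)-[.5407,.1988,0])@y)
E
```

```text
moved 0.040174779336688275 F y,x -7.6278224541818584 -1.5048643201342815 0.01379610302289315
[276.8, 277.3] 0.73 0.02105291990508674
```

Open is about 40 mm by two measures, but the force (7.6 N) is only the spring's. I press a little more to feel the stop.

Emit:
drive_tool --plan '[[[0, 0, -0.003], [0, 0, 0], 0.05], [[0, 0, -0.004], [0, 0, 0], 0.05], [[0, 0, -0.004], [0, 0, 0], 0.05], [[0, 0, -0.004], [0, 0, 0], 0.05], [[0, 0, -0.004], [0, 0, 0], 0.05], [[0, 0, -0.004], [0, 0, 0], 0.05], [[0, 0, -0.004], [0, 0, 0], 0.05], [[0, 0, -0.004], [0, 0, 0], 0.05], [[0, 0, -0.004], [0, 0, 0], 0.05], [[0, 0, -0.004], [0, 0, 0], 0.05], [[0, 0, -0.004], [0, 0, 0], 0.05], [[0, 0, -0.004], [0, 0, 0], 0.05], [[0, 0, -0.004], [0, 0, 0], 0.05], [[0, 0, -0.004], [0, 0, 0], 0.05], [[0, 0, -0.004], [0, 0, 0], 0.05], [[0, 0, -0.004], [0, 0, 0], 0.05]]'

```text
clock: 17.32
tool_pos: [0.5202, 0.1985, 0.1296]
orientation: [13.6, 89.3, 26.1]
force: [19.3, -1.4, -14.6]
opening: 0.014
```

Force rose to 19 N with no motion, so the tab is at the stop and has been held for well over 1 s. I release by opening, wait, then rise.

Emit:
drive_tool --plan '[[[0, 0, 0], [0, 0, 0], 0.7], [[0, 0, 0], [0, 0, 0], 0.7], [[0, 0, 0], [0, 0, 0], 0.7], [[0, 0, 0], [0, 0, 0], 0.7], [[0, 0, 0], [0, 0, 0], 0.7], [[0, 0, 0], [0, 0, 0], 0.7], [[0, 0, 0], [0, 0, 0], 0.7], [[0, 0, 0], [0, 0, 0], 0.7], [[-0.01, 0, 0], [0, 0, 0], 0.7], [[-0.03, 0, 0], [0, 0, 0], 0.7], [[-0.06, 0, 0], [0, 0, 0], 0.7], [[-0.09, 0, 0], [0, 0, 0], 0.7], [[-0.12, 0, 0], [0, 0, 0], 0.7], [[-0.14, 0, 0], [0, 0, 0], 0.7], [[-0.14, 0, 0], [0, 0, 0], 0.7]]'

```text
clock: 18.57
tool_pos: [0.5205, 0.1986, 0.2758]
orientation: [14.8, 88.8, 27.3]
force: [0.0, 0.2, 0.8]
opening: 0.0613
```

```bash
python3 - <<'E'
from h import *
o=ctrl.get_obs();y=np.array([-.977,-.215,0]);x=np.array([-.215,.977,0]);print(o['force'],o['tool_pos'])
i=snap('wrist','w7');a=snap('side','s7')
for c in('wrist','side'):
  for n,z in(('shutter_tab',.159),('meter_window',.09),('meter',0),('laser_exit',.09),('mirror',0),('cases',0),('driver',.01)):
    for d in ctrl.landmark_of(c,n)[:1]:
      P=atz(c,d['pixel'],z);print(c,n,round(d['confidence'],2),P,'laser x,y',(P-[.5407,.1988,0])@x,(P-[.5407,.1988,0])@y)
cv2.imwrite('pics/v7.png',np.hstack([cv2.resize(i,(400,300)),cv2.resize(a[110:350,120:440],(400,300))]))
E
```

```text
[0.0351 0.1706 0.7792] [0.5205 0.1986 0.2758]
wrist shutter_tab 0.92 [0.5559 0.202  0.159 ] laser x,y -0.00015047437191801645 -0.015500704895532007
wrist meter_window 0.63 [0.5607 0.0827 0.09  ] laser x,y -0.11775275754642275 0.005413801560052586
wrist meter 0.58 [0.5574 0.061  0.    ] laser x,y -0.13818842775380455 0.013299058254063275
wrist laser_exit 0.23 [0.5168 0.1971 0.09  ] laser x,y 0.0034323012571118635 0.023742114766152216
wrist mirror 0.68 [0.5574 0.0627 0.    ] laser x,y -0.136518787734579 0.012912967769955227
wrist cases 0.87 [0.4256 0.0438 0.    ] laser x,y -0.12669056818691649 0.14580475885086433
side shutter_tab 0.97 [0.5602 0.2036 0.159 ] laser x,y 0.0004703663093539098 -0.02012629496260615
side meter_window 0.72 [0.5627 0.0756 0.09  ] laser x,y -0.12505219681693128 0.004988181735058477
side meter 0.89 [0.5805 0.0618 0.    ] laser x,y -0.14236569997844645 -0.009416478857497532
side laser_exit 0.93 [0.5488 0.1533 0.09  ] laser x,y -0.046182867938813446 0.0018658809490500257
side mirror 0.83 [0.7124 0.1467 0.    ] laser x,y -0.08785897755039342 -0.15657664359950174
side cases 0.59 [ 0.4318  0.0517 -0.    ] laser x,y -0.12033907949109227 0.13807156020207736
side driver 0.7 [ 0.7036 -0.1541  0.01  ] laser x,y -0.3798449653214726 -0.08325270954709463
```

View pics/v7.png

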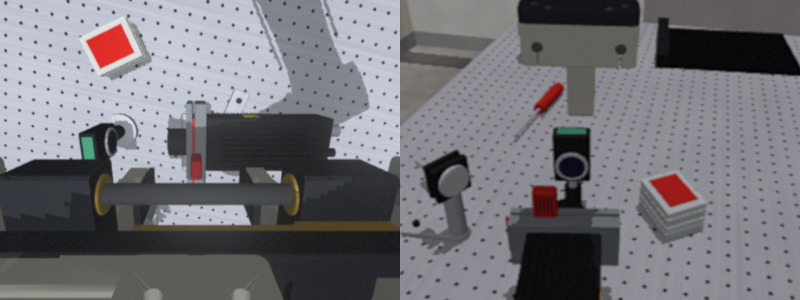

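The tab is back at its shut position, the meter stands in place, and the mirror, cases and driver are where they were. Nothing touches the robot, so I hand in.

```bash
python3 -c "
from plant import ctrl
print(ctrl.close_job())"
```

```text
the job is handed in; nothing more can be done
None
```

The power reading is done and the job is handed in, at about 19 s on the robot's clock (limit 59 s).

- **Meter:** It stands about 8 cm in front of the snout. Its head measured square to within about 0.1° of my estimate of the laser's direction, and about 2 mm off the beam right after I let go. I set it down with about 6 N of contact force.
- **Shutter:** With the meter released, I pinched the tab and slid it about 40 mm, until the force rose to 19 N with no further motion, which showed it was at the stop. I held it there for more than 3 s and let go by opening the fingers.

**Last checks:**
- **Tab:** The side camera put it at -20.1 mm in the laser's frame, which is shut. The wrist camera said -15.5 mm. I put that down to a slight tool tilt, because its other readings were also shifted by a few millimetres.
- **Meter:** Both cameras put the window about 5 mm off the beam, inside the 12 mm limit. Readings of its base disagreed, from -9 to +13 mm, while the picture showed the meter upright.
- **Other objects:** The mirror and cases are where they were, to within the networks' error. The driver's landmark was about 18 mm from its first side reading. The arm never went near it, so I took that as detection noise.
- **Robot:** The contact force was close to zero at hand-in.

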